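# Ratchet the bottle clamp tight

## Robot

A 6-joint arm with a two-finger parallel gripper is mounted at the origin on a cart in front of the work surface, level with it; the furniture and walls round the work are solid. World frame = base frame: x ahead of the robot, y to its left, z up, the work surface at z = 0. Lengths are in mm, angles in rad, forces in N, time in s.
With the tool pointing down it reaches from about 250 to 725 mm from the base axis. Payload 4 kg.
Tool frame: the origin (TCP) lies between the finger pads; the fingertips stand 11 mm ahead of it and the grasp point (between the pads) lies 8 mm behind it (manip.tip_extent is the distance from the TCP to the fingertips, in mm); z points along the fingers, y is the direction in which the jaws open and shut (so a half turn about z gives the same grasp; the last joint's range is limited). The gripper opens to 85 mm and grips with 20 to 120 N. Pads are 22 mm wide; open, the fingers measure 114 mm over their backs; the gripper's body (76 mm by 85 mm) begins 54 mm behind the grasp point. The pads swing forward as they close: fully open they stand 13 mm farther back than shut.
Start: joints at [-1.313, 0.241, 0.005, 1.335, 0, 1.571], TCP at [127.475, -483.477, 242.306] pointing down, gripper open.
Joint ranges: [-2.72, 2.72], [-1.05, 1.87], [-1.09, 1.28], [-1.99, 2.15], [-1.42, 1.44], [-3.14, 3.14]. Speed limits (rad/s): [2.79, 2.79, 3.14, 3.14, 3.14, 3.14].

## Interface

Orientations are given as a unit quaternion [w, x, y, z].
In Python, from station import observe, eyes, manip gives the robot as it stands.
- The arm moves only by the shell command python3 -m crank 'ROWS' [FORCE]. ROWS is JSON, a list that holds one entry, the list of rows, each a list of 7 numbers: the finger opening in m, from 0 to 0.0854, then the shift along the tool's x, y, z in m, then the turn, a rotation vector about the tool's x, y, z in rad. A call has 1 to 5 rows; each row shifts and turns the commanded pose from where the row before left it, along the tool's axes as they then stand; what a row does not reach is not made up. A row lasts 1/12 s, in which the tool goes at most 41.7 mm and 7.16 degrees, less where a joint would pass 70% of its speed; a pose out of reach is approached as far as the arm can. A call with a gripper value outside its range is refused whole. The fingers move at their own pace and stop on an object; FORCE is the grip in N (left out, the last holds). Time passes only in rows, so rows that do not move let the fingers close. It gives the time, the measured TCP pose, the force and the opening at its end, in the units of the state.
- observe(): the state, without advancing time (a new reading comes with each control period).
- eyes.snapshot(name): name is "scene" or "top" or "wrist"; returns a dict with "color" (384x512x3 uint8, red, green, blue), "intrinsics" (3x3 intrinsics, pixels), "R" (3x3) and "t" (3): a world point X has camera coordinates R X + t; the wrist camera has in their place "mount" (4x4, takes a point from camera to tool coordinates, whose origin is the TCP and whose axes are the flange's). Camera axes: x right, y down, z forward; pixel columns grow to the right and rows downward; lengths in mm; the calibration is good to about 2 mm. A picture is of the moment at which its call begins: read the wrist's pose just before it. There is no depth.
- manip.sign_off(): hands the job in, once; it reports no verdict.
The state is a dict: "time_s": time; "qpos": joint angles; "dq": joint speeds; "tau": joint torques, N m; "tcp_pos": TCP position; "eef_rot": TCP orientation; "ft_force": force on the tool from outside, world axes, zero at the start; "moment": the same for the moment, N m; "width": finger opening in mm.
Only numpy, scipy, OpenCV 4.12 (cv2) and the standard library are available. Lean on these libraries where they do the work, as an engineer would, in place of code of your own. Each camera call takes 0.05 s, during which the arm holds its last target.

## Task

Clamp the amber bottle in the bench clamp: work the red-handled ratchet lever back and forth between its stop pins (facing the clamp's sloping front, swinging the handle to the left, clockwise, tightens; swinging it back slips freely) until the orange jaw grips the bottle firmly and the bolt turns no further, then let go of the lever. Keep the bottle standing upright in the clamp and do not disturb the wash bottle, the timer or the dropper bottle beside it.

Things in the scene. Friction and masses are not known exactly. Their poses are not given: they have to be found in the camera images.
- clamp: Grey bench clamp fixed to the bench, 235 x 230 mm, 186 mm high. Origin at bench level under its middle; its -x axis points to its front (operator's side), +y to the operator's left, z up. Its front plate slopes at 35 deg to the horizontal, low edge in front, and carries bolt and lever. Behind, a 62 mm high platform holds the bottle between a fixed black V block (right) and the orange jaw (left).
- guard_lip (a point): Middle of the orange front lip (bar, 10 mm thick, 206 mm wide along y) of the clear splash guard above the lever. The guard leaves no room for an upright gripper over the handle: come in and leave with the tool tilted about 35 deg (27 to 43) from vertical, square to the sloping plate, fingers pointing down and away from the operator.
- hub (a point): Point where the bolt's axis meets the sloping plate, (-45, 0, 75) mm in the clamp's frame. The common axis of bolt and lever points out of the plate, square to it: (-sin 35deg, 0, cos 35deg) in the clamp's frame. The lever's steel arm lies 14 to 22 mm out from the plate, the brass bolt head 31 mm.
- grip (a point): Centre of the red handle at the lever's end: a sleeve 22 mm in diameter, 46 mm long, its axis square to the sloping plate. It lies 85 mm from the bolt's axis and 46 mm out from the plate, and moves on an arc parallel to the plate. The sleeve spins freely, so a gripper holding it need not turn as the lever swings.
- ratchet_lever (a joint): Lever angle, rad, -0.70 to +0.70 (stop pins). At 0 the handle points straight down the slope; positive = clockwise, handle to the left (+y of the clamp), and drives the bolt after at most 0.34 rad of idle motion (20 teeth); negative slips, the bolt stays. It stays where left. About 5 N at the handle drives it, 2 N returns it; forced past tight (some 12 N) it clicks over a tooth, harmlessly.
- clamp_bolt (a joint): Angle of the clamp bolt, rad, growing as it tightens; starts between 0 and 0.8. The jaw meets the bottle at about 4.1; the bolt comes to a hard stop, fully tight, at 4.40, where the lever goes stiff. Each rad moves the jaw 5.5 mm, so three to five wide swings are needed. It stays where left.
- jaw: Orange sprung jaw (on a steel carriage) with a black pad 52 mm wide and 46 mm high, on the left of the bottle. Origin at the foot of the pad's face; it moves to the right (-y of the clamp) as the bolt is tightened, up to 24 mm.
- amber_bottle: Amber bottle with a black cap, 68 mm diameter, 147 mm high, about 0.3 kg, standing loose on the clamp's platform against the V block; it need not be touched. Origin at the centre of its underside, z along its axis.
- wash_bottle: Bystander: white wash bottle with red cap and spout, 73 x 113 x 223 mm, on the bench right of the clamp. Origin at the centre of its underside.
- timer: Bystander: small white timer, 66 x 60 x 18 mm, on the bench in front of the clamp. Origin at the centre of its underside.
- dropper: Bystander: brown dropper bottle with a black bulb, 33 mm diameter, 107 mm high, on the bench behind the clamp. Origin at the centre of its underside.
There are look-alikes about, which are no part of the job. What is shaped like the amber_bottle but green, purple or yellow is not meant.

How it is judged:
By the outcome, as a careful person would: the job done as asked, in the order asked, and still so for the second after the job is handed in, with the robot touching nothing.
It also fails if it takes over 64 s, if anything falls off the work surface, if the arm or the gripper's body presses on something with over 40 N, if the wrist force passes 120 N, or if a joint passes its speed limit or range.

## Working session

There is one attempt and no reset: what is moved stays moved. The work goes in short steps, Python scripts to look and compute and a shell command to move; the robot and the scene stay as the last step left them, time stands still between calls to the robot, and variables do not carry over. Pictures are saved under pics/ and viewed, and the job is handed in when it is done.

```bash
ls; mkdir -p pics; python3 - <<'E'
from station import observe, eyes, manip
import cv2
print(observe())
for n in ("scene","top","wrist"):
    s=eyes.snapshot(n)
    cv2.imwrite(f"pics/{n}0.png",s["color"][:,:,::-1])
    print(n,{k:(v.tolist() if hasattr(v,'tolist') else v) for k,v in s.items() if k!="color"})
print(manip.tip_extent)
E
```

```text
pics
{'time_s': 0.0, 'qpos': array([-1.31299983e+00,  2.41400090e-01,  3.72182102e-03,  1.33518665e+00,
        1.03477833e-05,  1.57080586e+00]), 'dq': array([ 4.68595228e-04, -9.83860981e-04,  3.84381208e-05, -1.51743200e-03,
       -7.31254379e-04,  2.24885729e-03]), 'tau': array([-9.09646205e-04, -3.72316289e+01,  2.52409852e+01,  1.69534574e-02,
       -7.96396967e-05, -1.24845201e-06]), 'tcp_pos': array([ 127.32384268, -482.89095837,  241.41844311]), 'eef_rot': array([-1.02638187e-03,  9.91704199e-01,  1.28536810e-01, -1.27824235e-04]), 'ft_force': array([0.45608489, 0.43939128, 0.00863545]), 'moment': array([0.02836752, 0.00344305, 0.0224768 ]), 'width': 85.4544585499623}
scene {'intrinsics': [[347.72502136879956, 0.0, 258.85048101202466], [0.0, 347.72502136879956, 193.73542057468524], [0.0, 0.0, 1.0]], 'R': [[-0.7266856748401402, 0.6869612427099642, 0.003490128437717175], [0.5649561269407984, 0.6005004413030538, -0.5658831987494327], [-0.3908356491086534, -0.4092474447192302, -0.8244780314699708]], 't': [642.4062022854605, -87.18674470948852, 1105.5119985401238]}
top {'intrinsics': [[383.28787422416696, 0.0, 256.0186275543173], [0.0, 383.28787422416696, 195.80229491415375], [0.0, 0.0, 1.0]], 'R': [[0.026544516040087153, -0.9995954791438932, -0.010211108817742709], [-0.9983627817791535, -0.025991284173899072, -0.05095300879420107], [0.05066699740844987, 0.011546913963559637, -0.9986488492716198]], 't': [-294.96999123232365, 585.6866689941207, 1155.6064922701662]}
wrist {'intrinsics': [[274.7257377345532, 0.0, 260.2919129310227], [0.0, 274.7257377345532, 192.5275389285377], [0.0, 0.0, 1.0]], 'mount': [[-2.3515968845670246e-05, -0.9495934467393295, -0.3134841070241358, 81.22323660714524], [0.9999993983002946, 0.00032148102371555354, -0.0010488322077590552, -0.5125159911638089], [0.0010967433828618207, -0.3134839430651465, 0.9495928678092943, -131.35178613503965], [0.0, 0.0, 0.0, 1.0]]}
11.0
```

View pics/scene0.png

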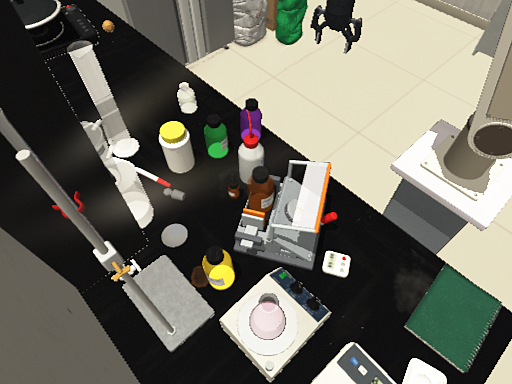

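View pics/top0.png

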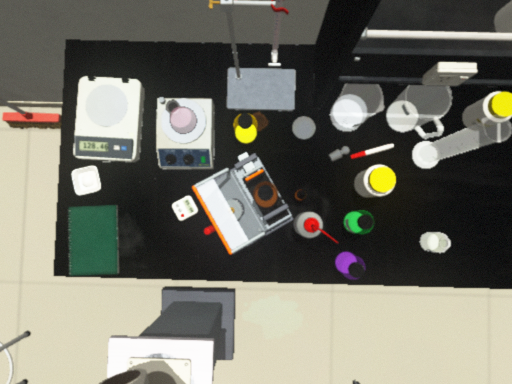

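View pics/wrist0.png

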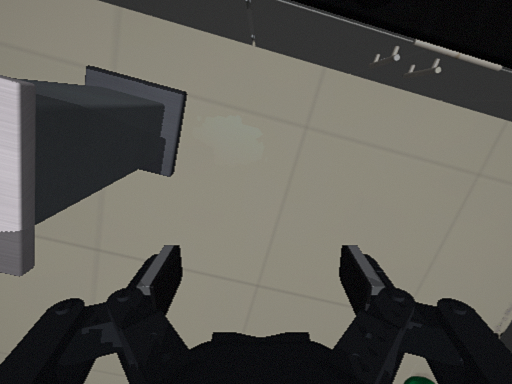

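```bash
python3 - <<'E'
import cv2
a=cv2.imread("pics/top0.png")[140:265,160:350]; cv2.imwrite("pics/topc.png",cv2.resize(a,None,fx=4,fy=4,interpolation=cv2.INTER_CUBIC))
a=cv2.imread("pics/scene0.png")[120:290,190:370]; cv2.imwrite("pics/scenec.png",cv2.resize(a,None,fx=3.5,fy=3.5,interpolation=cv2.INTER_CUBIC))
E
```

```text
(no output)
```

View pics/topc.png

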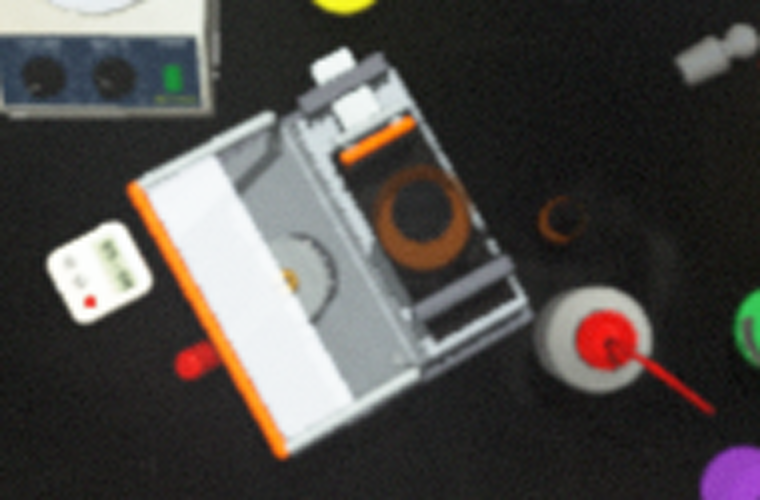

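View pics/scenec.png

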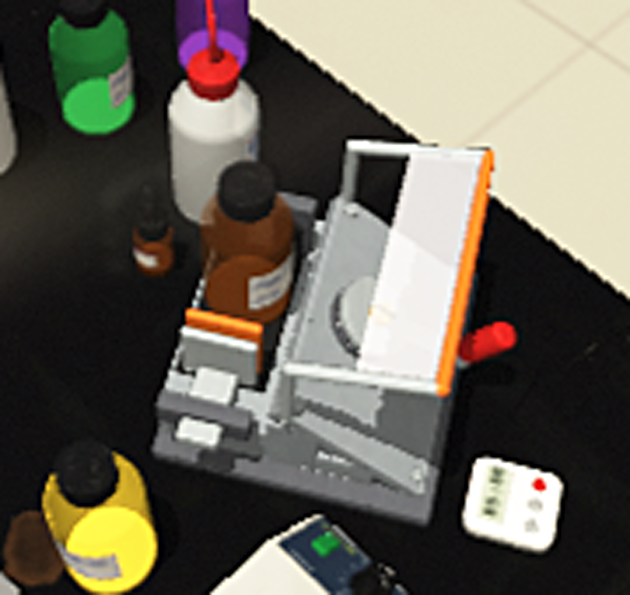

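```bash
cat > h.py <<'E'
import numpy as np, cv2
from station import observe, eyes, manip
def snap(n,f=None):
    s=eyes.snapshot(n)
    if f: cv2.imwrite("pics/"+f,s["color"][:,:,::-1])
    return s
def ray(s,uv):
    K=np.array(s["intrinsics"]);R=np.array(s["R"]);t=np.array(s["t"])
    d=R.T@np.linalg.inv(K)@np.array([uv[0],uv[1],1.]);return -R.T@t,d/np.linalg.norm(d)
def tri(rs):
    A=np.zeros((3,3));b=np.zeros(3)
    for o,d in rs:
        P=np.eye(3)-np.outer(d,d);A+=P;b+=P@o
    x=np.linalg.solve(A,b);return x,[round(float(np.linalg.norm((np.eye(3)-np.outer(d,d))@(x-o))),1) for o,d in rs]
def plane(s,uv,z):
    o,d=ray(s,uv);return o+d*(z-o[2])/d[2]
def proj(s,X):
    K=np.array(s["intrinsics"]);p=K@(np.array(s["R"])@X+np.array(s["t"]));return p[:2]/p[2]
E
python3 - <<'E'
from h import *
np.set_printoptions(precision=1,suppress=True)
T=snap("top");S=snap("scene")
def blob(s,box,kind):
    x0,y0,x1,y1=box
    h=cv2.cvtColor(s["color"],cv2.COLOR_RGB2HSV)[y0:y1,x0:x1].astype(int)
    if kind=="o": m=(h[...,0]>=9)&(h[...,0]<=17)&(h[...,1]>200)&(h[...,2]>180)
    else: m=((h[...,0]<6)|(h[...,0]>174))&(h[...,1]>150)&(h[...,2]>90)
    n,l,st,c=cv2.connectedComponentsWithStats(m.astype(np.uint8))
    i=1+st[1:,4].argmax();ys,xs=np.where(l==i)
    p=np.stack([xs+x0,ys+y0],1).astype(float)
    r=cv2.minAreaRect(p.astype(np.float32));print(kind,len(p),p.mean(0),r)
    c,(w,hh),a=r;bp=cv2.boxPoints(r)
    # ends = midpoints of short sides
    e=sorted([(np.linalg.norm(bp[i]-bp[(i+1)%4]),i) for i in range(4)])[:2]
    return p.mean(0),[ (bp[i]+bp[(i+1)%4])/2 for _,i in e]
tb,te=blob(T,(180,170,240,265),"o");sb,se=blob(S,(305,150,340,240),"o")
te=sorted(te,key=lambda p:p[1]);se=sorted(se,key=lambda p:-p[1])
L=[]
for nm,a,b in (("L",te[0],se[0]),("R",te[1],se[1]),("mid",sum(te)/2,sum(se)/2)):
    x,e=tri([ray(T,a),ray(S,b)]);print(nm,a,b,x,e);L.append(x)
print("len",np.linalg.norm(L[0]-L[1]))
tb,te=blob(T,(198,222,222,242),"r");sb,se=blob(S,(318,205,345,235),"r");print(te,se)
te=sorted(te,key=lambda p:p[0]);se=sorted(se,key=lambda p:-p[0])
print("handle tip",tri([ray(T,te[0]),ray(S,se[0])]))
print("hub",tri([ray(T,(232.5,210)),ray(S,(298.6,209))]))
print("cap",tri([ray(T,(265.7,191.5)),ray(S,(260.5,173))]))
E
```

```text
o 182 [211.8 220.9] ((211.11532592773438, 219.43484497070312), (77.02588653564453, 2.649538993835449), 60.524105072021484)
o 232 [322.7 198. ] ((322.85943603515625, 197.5748748779297), (3.5488038063049316, 70.20105743408203), 11.768289566040039)
L [192.2 185.9] [315.7 231.9] [ 606.1 -113.4  182.2] [0.3, 0.3]
R [230.1 253. ] [330.  163.2] [ 434.4 -217.6  184.2] [0.8, 0.8]
mid [211.1 219.4] [322.9 197.6] [ 519.8 -164.9  173.7] [0.2, 0.2]
len 200.8347037409844
r 79 [208.6 229.7] ((208.50001525878906, 230.0000457763672), (7.602630138397217, 10.733126640319824), 63.43495178222656)
r 126 [329.  217.1] ((328.65069580078125, 217.06849670410156), (8.075839042663574, 17.0880069732666), 69.44395446777344)
[array([213.3, 227.6], dtype=float32), array([203.7, 232.4], dtype=float32)] [array([336.7, 214.1], dtype=float32), array([320.7, 220.1], dtype=float32)]
handle tip (array([ 481.4, -134.5,   91.1]), [0.2, 0.2])
hub (array([ 545.4, -212.7,   95.3]), [2.7, 2.7])
cap (array([ 594. , -304.7,  203.4]), [1.8, 1.8])
```

```bash
cat >> h.py <<'E'
from scipy.spatial.transform import Rotation as Ro
YAW=np.radians(-58.75); O=np.array([578.,-266.4,0])
def setC():
    C=np.array([[np.cos(YAW),-np.sin(YAW),0],[np.sin(YAW),np.cos(YAW),0],[0,0,1]]);return C
C=setC()
c35,s35=np.cos(np.radians(35)),np.sin(np.radians(35))
nC=np.array([-s35,0,c35]); dC=np.array([-c35,0,-s35])
def grip(a,out=46,r=85): # clamp frame -> world
    p=np.array([-45,0,75.])+r*(np.sin(a)*np.array([0,1.,0])+np.cos(a)*dC)+out*nC
    return O+C@p
RT=Ro.from_matrix(C@np.stack([dC,[0,1,0],-nC],1))
def cur():
    o=observe();q=o["eef_rot"];return np.array(o["tcp_pos"]),Ro.from_quat([q[1],q[2],q[3],q[0]]),o
def plan(P,R=None,n=None,vmax=40):
    p,r,o=cur();R=r if R is None else R
    rv=(r.inv()*R).as_rotvec();D=P-p
    k=max(int(np.ceil(np.linalg.norm(D)/vmax)),int(np.ceil(np.linalg.norm(rv)/0.12)),1) if n is None else n
    print("at",p.round(1),"rot togo",rv.round(3),"rows",k)
    for i in range(k):
        ri=r*Ro.from_rotvec(rv*i/k)
        print((ri.inv().apply(D/k)/1000).round(4).tolist(),(rv/k).round(3).tolist())
def tcp_for(g): # TCP so that grasp point is at g with tool RT
    return g+8*RT.apply([0,0,1])
E
python3 - <<'E'
from h import *
print(grip(-.17),RT.as_matrix())
plan(np.array([250,-250,310.]))
S=snap("scene")
for a in (-.7,-.3,-.17,0): print(a,proj(S,grip(a,69)),proj(S,grip(a,46)))
E
```

```text
[ 493.07315142 -154.16508734   64.62979718] [[-0.42495417  0.85491187  0.29755612]
 [ 0.70030281  0.51877326 -0.4903573 ]
 [-0.57357644  0.         -0.81915204]]
at [ 127.4 -483.2  241.9] rot togo [0. 0. 0.] rows 7
[0.0254, -0.0278, -0.0097] [0.0, 0.0, 0.0]
[0.0254, -0.0278, -0.0097] [0.0, 0.0, 0.0]
[0.0254, -0.0278, -0.0097] [0.0, 0.0, 0.0]
[0.0254, -0.0278, -0.0097] [0.0, 0.0, 0.0]
[0.0254, -0.0278, -0.0097] [0.0, 0.0, 0.0]
[0.0254, -0.0278, -0.0097] [0.0, 0.0, 0.0]
[0.0254, -0.0278, -0.0097] [0.0, 0.0, 0.0]
-0.7 [329.52819282 198.61435852] [323.47173474 201.39828258]
-0.3 [332.21760639 210.79239434] [326.04198908 213.37838188]
-0.17 [332.30529737 214.66249163] [326.09480528 217.18908681]
0 [331.81147041 219.50093929] [325.56001227 221.9556518 ]
```

Candidates for the bottle: amber in the clamp (scene 261,190), green (216,137), purple (251,118), yellow (218,268). I choose the amber one, which stands between the V block and the orange jaw; the crop confirms it. Red parts: the lever handle at top (208,230) under the orange lip, as against the wash bottle's cap (312,225) and the pen (370,152). I choose the handle and will check it with the wrist camera.

```bash
python3 -m crank '[[[0.085,0.025,-0.028,-0.010,0,0,0],[0.085,0.025,-0.028,-0.010,0,0,0],[0.085,0.025,-0.028,-0.010,0,0,0],[0.085,0.025,-0.028,-0.010,0,0,0],[0.085,0.025,-0.028,-0.010,0,0,0]]]'
python3 -m crank '[[[0.085,0.025,-0.028,-0.010,0,0,0],[0.085,0.025,-0.028,-0.010,0,0,0]]]'
python3 - <<'E'
from h import *
plan(np.array([380,0,300.]),RT)
E
```

```text
time_s: 0.72
tcp_pos: [212.9, -314.6, 292.7]
eef_rot: [-0.0, 0.992, 0.128, 0.0]
ft_force: [0.9, 0.0, 0.4]
width: 84.9
time_s: 0.88
tcp_pos: [246.9, -247.7, 312.9]
eef_rot: [0.0, 0.992, 0.128, 0.0]
ft_force: [0.3, -0.7, 0.1]
width: 84.6
at [ 246.9 -247.7  312.9] rot togo [-0.565 -0.422 -1.794] rows 17
[0.0113, -0.0121, 0.0008] [-0.033, -0.025, -0.106]
[0.0125, -0.0109, 0.0001] [-0.033, -0.025, -0.106]
[0.0136, -0.0095, -0.0006] [-0.033, -0.025, -0.106]
[0.0145, -0.008, -0.0012] [-0.033, -0.025, -0.106]
[0.0152, -0.0064, -0.0018] [-0.033, -0.025, -0.106]
[0.0157, -0.0046, -0.0024] [-0.033, -0.025, -0.106]
[0.016, -0.0029, -0.0029] [-0.033, -0.025, -0.106]
[0.0162, -0.0011, -0.0034] [-0.033, -0.025, -0.106]
[0.0161, 0.0007, -0.0038] [-0.033, -0.025, -0.106]
[0.0158, 0.0026, -0.0041] [-0.033, -0.025, -0.106]
[0.0154, 0.0044, -0.0044] [-0.033, -0.025, -0.106]
[0.0147, 0.0061, -0.0046] [-0.033, -0.025, -0.106]
[0.0138, 0.0078, -0.0047] [-0.033, -0.025, -0.106]
[0.0128, 0.0093, -0.0048] [-0.033, -0.025, -0.106]
[0.0116, 0.0108, -0.0047] [-0.033, -0.025, -0.106]
[0.0103, 0.0121, -0.0046] [-0.033, -0.025, -0.106]
[0.0089, 0.0133, -0.0045] [-0.033, -0.025, -0.106]
```

```bash
python3 -m crank '[[[0.085,0.011,-0.012,0.001,-0.033,-0.025,-0.106],[0.085,0.0125,-0.011,0,-0.033,-0.025,-0.106],[0.085,0.0135,-0.0095,-0.0005,-0.033,-0.025,-0.106],[0.085,0.0145,-0.008,-0.001,-0.033,-0.025,-0.106],[0.085,0.015,-0.0065,-0.002,-0.033,-0.025,-0.106]]]'
python3 -m crank '[[[0.085,0.0155,-0.0045,-0.0025,-0.033,-0.025,-0.106],[0.085,0.016,-0.003,-0.003,-0.033,-0.025,-0.106],[0.085,0.016,-0.001,-0.0035,-0.033,-0.025,-0.106],[0.085,0.016,0.0005,-0.004,-0.033,-0.025,-0.106],[0.085,0.016,0.0025,-0.004,-0.033,-0.025,-0.106]]]'
python3 -m crank '[[[0.085,0.0155,0.0045,-0.0045,-0.033,-0.025,-0.106],[0.085,0.0145,0.006,-0.0045,-0.033,-0.025,-0.106],[0.085,0.014,0.008,-0.0045,-0.033,-0.025,-0.106],[0.085,0.013,0.0095,-0.005,-0.033,-0.025,-0.106],[0.085,0.0115,0.011,-0.0045,-0.033,-0.025,-0.106]]]'
python3 -m crank '[[[0.085,0.0105,0.012,-0.0045,-0.033,-0.025,-0.106],[0.085,0.009,0.0135,-0.0045,-0.033,-0.025,-0.106]]]'
python3 - <<'E'
from h import *
print(observe()["qpos"])
plan(tcp_for(grip(-.17,190)),RT)
E
```

```text
time_s: 1.3
tcp_pos: [285.5, -175.6, 308.4]
eef_rot: [0.09, 0.917, 0.385, -0.051]
ft_force: [-0.4, -1.0, 0.2]
width: 85.3
time_s: 1.72
tcp_pos: [323.9, -102.6, 305.0]
eef_rot: [0.171, 0.769, 0.608, -0.097]
ft_force: [0.5, 0.1, -0.5]
width: 84.9
time_s: 2.13
tcp_pos: [363.3, -29.3, 300.7]
eef_rot: [0.239, 0.559, 0.782, -0.136]
ft_force: [0.2, 0.1, 0.6]
width: 85.0
time_s: 2.3
tcp_pos: [378.8, 0.2, 298.7]
eef_rot: [0.261, 0.462, 0.835, -0.149]
ft_force: [-0.4, -0.5, -1.0]
width: 85.5
[ 0.45634695 -0.12670827 -0.37983762  1.2547644  -0.60661015  1.44672854]
at [3.788e+02 2.000e-01 2.987e+02] rot togo [ 0.001 -0.001  0.015] rows 5
[-0.0046, 0.0034, 0.0331] [0.0, -0.0, 0.003]
[-0.0046, 0.0035, 0.0331] [0.0, -0.0, 0.003]
[-0.0045, 0.0035, 0.0331] [0.0, -0.0, 0.003]
[-0.0045, 0.0035, 0.0331] [0.0, -0.0, 0.003]
[-0.0045, 0.0035, 0.0331] [0.0, -0.0, 0.003]
```

```bash
python3 -m crank '[[[0.085,-0.0045,0.0035,0.033,0,0,0.005],[0.085,-0.0045,0.0035,0.033,0,0,0.005],[0.085,-0.0045,0.0035,0.033,0,0,0.005],[0.085,0,0,0,0,0,0]]]'
python3 - <<'E'
from h import *
p,r,o=cur()
s=snap("wrist","w1.png")
np.savez("w1.npz",p=p,R=r.as_matrix(),mount=s["mount"],K=s["intrinsics"])
M=np.array(s["mount"]);Tw=np.eye(4);Tw[:3,:3]=r.as_matrix();Tw[:3,3]=p
W=np.linalg.inv(Tw@M);w=dict(intrinsics=s["intrinsics"],R=W[:3,:3],t=W[:3,3])
for a in (-.3,-.17,0): print(a,proj(w,grip(a,69)).round(1))
for c in ([-62.8,0,100.4],[-116,-103,181],[-116,103,181]): print(proj(w,O+C@np.array(c)).round(1))
E
```

```text
time_s: 2.63
tcp_pos: [421.2, -55.1, 221.2]
eef_rot: [0.259, 0.471, 0.83, -0.149]
ft_force: [-1.4, 0.5, -0.2]
width: 85.3
-0.3 [260.  187.3]
-0.17 [269.2 185.2]
0 [281.6 184.1]
[278.6 235.3]
[186.5 279.1]
[381.4 279.3]
```

View pics/w1.png

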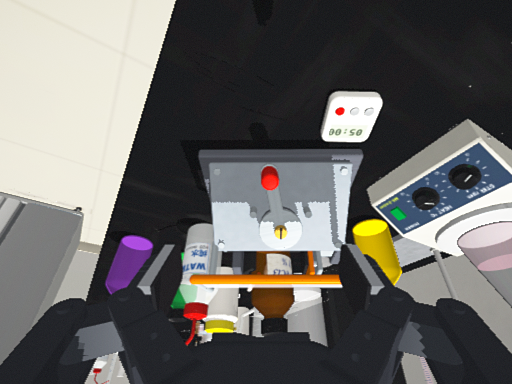

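```bash
python3 - <<'E'
import cv2
a=cv2.imread("pics/w1.png")[140:300,180:370]; cv2.imwrite("pics/w1c.png",cv2.resize(a,None,fx=4,fy=3.75,interpolation=cv2.INTER_CUBIC))
E
```

```text
(no output)
```

View pics/w1c.png

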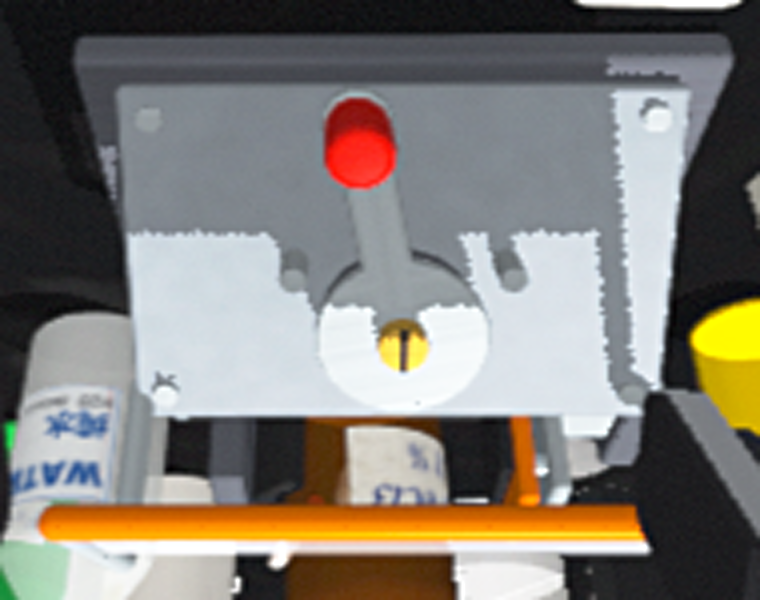

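```bash
cat >> h.py <<'E'
def wcam(s,p,r):
    M=np.array(s["mount"]);Tw=np.eye(4);Tw[:3,:3]=r.as_matrix();Tw[:3,3]=p
    W=np.linalg.inv(Tw@M);return dict(intrinsics=s["intrinsics"],R=W[:3,:3],t=W[:3,3],color=s["color"])
E
python3 - <<'E'
from h import *
np.set_printoptions(precision=1,suppress=True)
z=np.load("w1.npz");s=dict(mount=z["mount"],intrinsics=z["K"],color=None)
w=wcam(s,z["p"],Ro.from_matrix(z["R"]));T=snap("top");S=snap("scene")
hb=C@np.array([-62.8,0,100.4])
for n,c,uv in (("w",w,(280.8,232)),("t",T,(232.5,210)),("s",S,(298.6,209))): print(n,plane(c,uv,100.4)-hb)
x,e=tri([ray(w,(270.2,180.8)),ray(T,(205.5,231.2)),ray(S,(334,215))]);print("handle end",x,e,C.T@(x-O))
x,e=tri([ray(w,(270.2,180.8)),ray(S,(334,215))]);print("handle end",x,e,C.T@(x-O))
for a in (-.25,-.17): print(proj(w,grip(a,69)),C.T@(grip(a,69)-O))
E
```

```text
w [ 575.3 -257.     0. ]
t [ 579.6 -268.9    0. ]
s [ 578.9 -262.5   -0. ]
handle end [ 484.1 -138.5   82. ] [1.1, 0.5, 1.3] [-158.   -13.9   82. ]
handle end [ 483.8 -138.6   81.9] [1.2, 1.2] [-158.2  -14.3   81.9]
[263.5 186.3] [-152.   -21.    84.3]
[269.2 185.2] [-153.2  -14.4   83.5]
```

```bash
sed -i 's/O=np.array(\[578.,-266.4,0\])/O=np.array([576.,-262.5,0])/' h.py; python3 - <<'E'
from h import *
np.set_printoptions(precision=1,suppress=True)
z=np.load("w1.npz");s=dict(mount=z["mount"],intrinsics=z["K"],color=None)
w=wcam(s,z["p"],Ro.from_matrix(z["R"]))
for a in (-.25,-.2,-.17): print(a,proj(w,grip(a,69)))
print(proj(w,O+C@np.array([-62.8,0,100.4])))
plan(tcp_for(grip(-.17,100)),RT)
E
```

```text
-0.25 [263.8 184. ]
-0.2 [267.4 183.2]
-0.17 [269.6 182.8]
[279.  233.8]
at [422.3 -53.4 225.4] rot togo [-0. -0. -0.] rows 4
[-0.0013, 0.0022, 0.0384] [-0.001, -0.001, -0.001]
[-0.0013, 0.0022, 0.0384] [-0.001, -0.001, -0.001]
[-0.0013, 0.0022, 0.0384] [-0.001, -0.001, -0.001]
[-0.0012, 0.0022, 0.0384] [-0.001, -0.001, -0.001]
```

```bash
python3 -m crank '[[[0.085,-0.001,0.002,0.030,0,0,0],[0.085,-0.001,0.002,0.030,0,0,0],[0.085,0,0,0,0,0,0],[0.085,0,0,0,0,0,0],[0.085,0,0,0,0,0,0]]]'
python3 - <<'E'
from h import *
np.set_printoptions(precision=1,suppress=True)
p,r,o=cur();print(p)
s=snap("wrist","w2.png");w=wcam(s,p,r);print(cur()[0], np.load("w1.npz")["p"])
for a in (-.25,-.17): print(a,proj(w,grip(a,69)))
print(proj(w,O+C@np.array([-62.8,0,100.4])))
a=cv2.imread("pics/w2.png")[110:310,160:410]; cv2.imwrite("pics/w2c.png",cv2.resize(a,None,fx=3,fy=3,interpolation=cv2.INTER_CUBIC))
h=cv2.cvtColor(s["color"],cv2.COLOR_RGB2HSV).astype(int)
m=((h[...,0]<6)|(h[...,0]>174))&(h[...,1]>200)&(h[...,2]>200);m[250:]=0;m[:130]=0
ys,xs=np.where(m);print(xs.mean(),ys.mean(),xs.min(),xs.max(),ys.min(),ys.max())
E
```

```text
time_s: 3.2
tcp_pos: [445.1, -81.4, 178.6]
eef_rot: [0.262, 0.47, 0.83, -0.146]
ft_force: [-0.0, 0.3, -0.2]
width: 85.0
[445.1 -81.4 178.6]
[445.4 -81.2 178.9] [421.2 -55.1 221.2]
-0.25 [256.1 195.5]
-0.17 [263. 194.]
[275.1 251.1]
263.2472324723247 192.50184501845018 254 273 184 201
```

View pics/w2c.png

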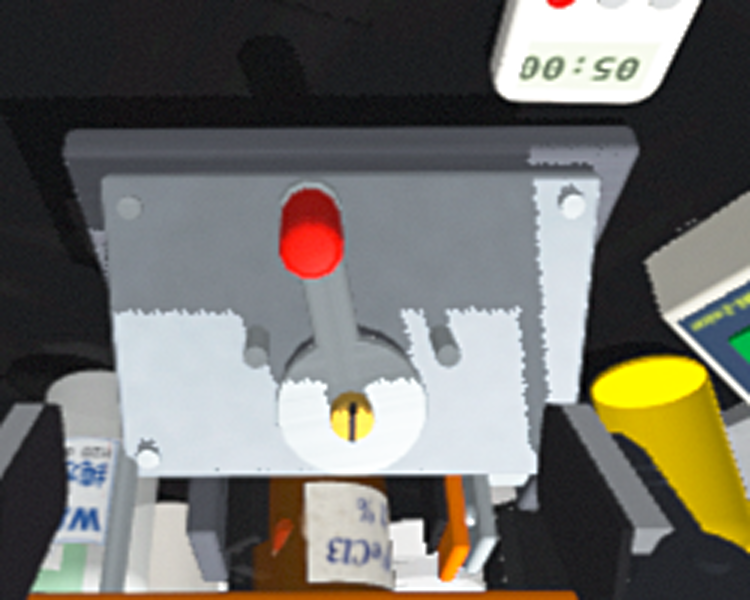

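```bash
sed -i 's/O=np.array(\[576.,-262.5,0\])/O=np.array([576.3,-261.1,0])/' h.py; python3 - <<'E'
from h import *
plan(tcp_for(grip(-.18,49)),RT,vmax=25)
E
```

```text
at [445.4 -81.2 178.9] rot togo [ 0.001 -0.002 -0.006] rows 6
[-0.0003, 0.0005, 0.0242] [0.0, -0.0, -0.001]
[-0.0003, 0.0005, 0.0242] [0.0, -0.0, -0.001]
[-0.0003, 0.0005, 0.0242] [0.0, -0.0, -0.001]
[-0.0003, 0.0006, 0.0242] [0.0, -0.0, -0.001]
[-0.0003, 0.0006, 0.0242] [0.0, -0.0, -0.001]
[-0.0003, 0.0006, 0.0242] [0.0, -0.0, -0.001]
```

```bash
python3 -m crank '[[[0.07,0,0.001,0.025,0,0,-0.003],[0.06,0,0,0.025,0,0,-0.003],[0.06,0,0.001,0.025,0,0,0],[0.06,0,0,0.025,0,0,0],[0.06,0,0,0,0,0,0]]]'
python3 -m crank '[[[0.06,-0.001,0.001,0.02,0,0,0],[0.06,-0.001,0,0.02,0,0,0],[0.06,0,0,0,0,0,0],[0.06,0,0,0,0,0,0]]]'
python3 - <<'E'
from h import *
plan(tcp_for(grip(-.18,49)),RT,vmax=25)
s=snap("wrist","w3.png")
E
```

```text
time_s: 3.67
tcp_pos: [475.4, -130.4, 93.4]
eef_rot: [0.26, 0.468, 0.832, -0.148]
ft_force: [-0.5, -0.3, 0.7]
width: 60.1
time_s: 4.0
tcp_pos: [489.5, -149.9, 64.2]
eef_rot: [0.261, 0.468, 0.831, -0.148]
ft_force: [-0.8, 0.0, 0.9]
width: 60.0
at [ 489.5 -149.9   64.2] rot togo [-0.001 -0.003  0.   ] rows 1
[-0.0005, 0.0013, 0.0047] [-0.001, -0.003, 0.0]
```

View pics/w3.png

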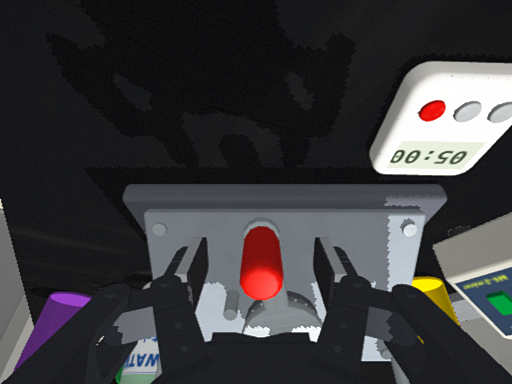

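Handle (262,265) is centred between the fingers. Close.

```bash
python3 -m crank '[[[0.03,-0.0005,0.001,0.004,0,0,0],[0.015,0,0,0,0,0,0],[0.015,0,0,0,0,0,0],[0.015,0,0,0,0,0,0],[0.015,0,0,0,0,0,0]]]' 40
python3 - <<'E'
from h import *
p,r,o=cur();print(p,o["width"],o["ft_force"])
s=snap("wrist","w4.png")
def ang(p):
    g=p-8*r.apply([0,0,1]); c=C.T@(g-O)-np.array([-45,0,75.]);return np.arctan2(c[1],c@dC),np.hypot(c[1],c@dC),c@nC
print(ang(p))
E
```

```text
time_s: 4.47
tcp_pos: [492.0, -151.7, 61.2]
eef_rot: [0.261, 0.468, 0.831, -0.147]
ft_force: [-2.5, 3.2, 5.0]
width: 20.6
[ 492.01825943 -151.74014758   61.19894578] 20.583173139748986 [-2.46018347  3.24845842  4.99450714]
(np.float64(-0.1815893539884309), np.float64(84.83595834504825), np.float64(49.587836305839346))
```

View pics/w4.png

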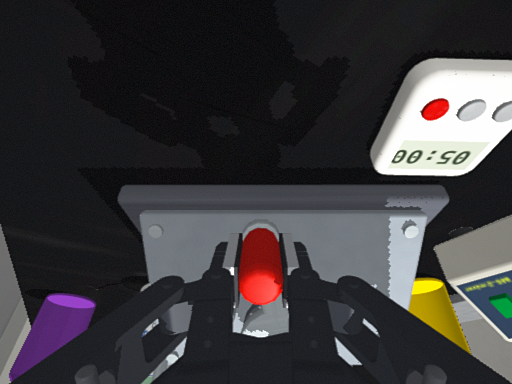

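```bash
cat >> h.py <<'E'
def ang():
    p,r,o=cur();g=p-8*r.apply([0,0,1]); c=C.T@(g-O)-np.array([-45,0,75.])
    f=RT.inv().apply(o["ft_force"])
    print("a %.3f r %.1f out %.1f"%(np.arctan2(c[1],c@dC),np.hypot(c[1],c@dC),c@nC),"w %.1f t %.2f Ftool"%(o["width"],o["time_s"]),f.round(1))
E
python3 - <<'E'
from h import *
ang()
for A in (np.linspace(-.18,.66,9),np.linspace(.66,-.66,11)):
  for a,b in zip(A,A[1:]): print(round(b,2),(85*(np.cos(b)-np.cos(a))).round(1),(85*(np.sin(b)-np.sin(a))).round(1))
E
python3 -m crank '[[[0.015,0.0005,0.009,-0.0015,0,0,0],[0.015,0.0005,0.009,0,0,0,0]]]'
python3 -c "from h import *; ang()"
```

```text
a -0.182 r 84.8 out 49.5 w 20.7 t 4.52 Ftool [ 0.5 -1.  -7.9]
-0.07 1.1 8.8
0.03 0.2 8.9
0.14 -0.7 8.9
0.24 -1.7 8.8
0.34 -2.6 8.5
0.45 -3.5 8.2
0.56 -4.3 7.8
0.66 -5.1 7.3
0.53 6.3 -9.3
0.4 5.0 -10.0
0.26 3.6 -10.6
0.13 2.2 -11.0
0.0 0.7 -11.2
-0.13 -0.7 -11.2
-0.26 -2.2 -11.0
-0.4 -3.6 -10.6
-0.53 -5.0 -10.0
-0.66 -6.3 -9.3
time_s: 4.68
tcp_pos: [505.1, -142.2, 60.7]
eef_rot: [0.26, 0.469, 0.831, -0.149]
ft_force: [-1.8, -6.4, -2.6]
width: 20.7
a 0.011 r 84.9 out 49.9 w 20.7 t 4.68 Ftool [-2.2 -4.9  4.8]
```

```bash
python3 -m crank '[[[0.015,-0.0005,0.009,0.0005,0,0,0],[0.015,-0.0015,0.009,0,0,0,0],[0.015,-0.0025,0.0085,0,0,0,0],[0.015,-0.0035,0.008,0,0,0,0],[0.015,-0.0045,0.0075,0,0,0,0]]]'
python3 -c "from h import *; ang()"
python3 -m crank '[[[0.015,-0.003,0.0045,0,0,0,0],[0.015,0,0,0,0,0,0]]]'
python3 - <<'E'
from h import *
ang(); snap("wrist","w5.png")
E
```

```text
time_s: 5.1
tcp_pos: [545.6, -128.6, 66.8]
eef_rot: [0.259, 0.468, 0.832, -0.149]
ft_force: [-7.2, 2.3, 4.3]
width: 20.6
a 0.524 r 85.1 out 49.6 w 20.6 t 5.10 Ftool [ 2.2 -4.9 -6.8]
time_s: 5.27
tcp_pos: [552.7, -128.1, 69.2]
eef_rot: [0.26, 0.468, 0.832, -0.148]
ft_force: [-3.9, 1.3, 1.7]
width: 20.7
a 0.612 r 85.0 out 49.7 w 20.7 t 5.27 Ftool [ 1.6 -2.7 -3.2]
```

View pics/w5.png

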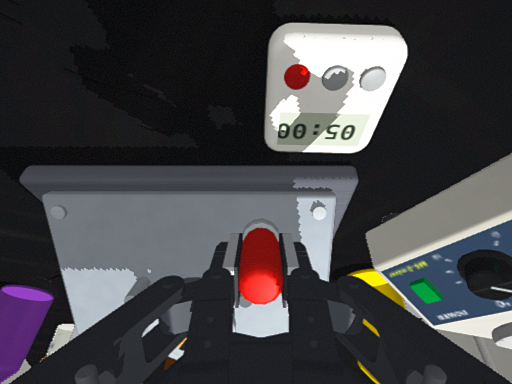

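```bash
python3 -m crank '[[[0.015,-0.002,0.003,0,0,0,0],[0.015,0,0,0,0,0,0],[0.015,0.006,-0.009,0,0,0,0],[0.015,0.005,-0.010,0,0,0,0],[0.015,0.0035,-0.0105,0,0,0,0]]]'
python3 -m crank '[[[0.015,0.0022,-0.011,0,0,0,0],[0.015,0.0007,-0.011,0,0,0,0],[0.015,-0.0007,-0.011,0,0,0,0],[0.015,-0.0022,-0.011,0,0,0,0],[0.015,-0.0036,-0.0105,0,0,0,0]]]'
python3 -c "from h import *; ang()"
python3 -m crank '[[[0.015,-0.005,-0.010,0,0,0,0],[0.015,-0.006,-0.009,0,0,0,0],[0.015,0,0,0,0,0,0]]]'
python3 -c "from h import *; ang()"
```

```text
time_s: 5.73
tcp_pos: [525.1, -133.0, 62.3]
eef_rot: [0.261, 0.468, 0.831, -0.147]
ft_force: [0.6, -0.5, 0.6]
width: 20.8
time_s: 6.15
tcp_pos: [479.1, -164.5, 64.5]
eef_rot: [0.261, 0.468, 0.832, -0.147]
ft_force: [2.0, -0.5, -2.2]
width: 20.7
a -0.399 r 84.7 out 49.9 w 20.7 t 6.15 Ftool [0.1 1.4 2.7]
time_s: 6.4
tcp_pos: [466.9, -183.7, 71.6]
eef_rot: [0.261, 0.469, 0.831, -0.148]
ft_force: [2.0, -2.6, -2.8]
width: 20.9
a -0.682 r 84.7 out 49.9 w 20.9 t 6.40 Ftool [-1.   0.4  4.2]
```

```bash
python3 -m crank '[[[0.015,0.0063,0.0093,0,0,0,0],[0.015,0.005,0.010,0,0,0,0],[0.015,0.0036,0.0106,0,0,0,0],[0.015,0.0022,0.011,0,0,0,0],[0.015,0.0007,0.0112,0,0,0,0]]]'
python3 -c "from h import *; ang()"
python3 -m crank '[[[0.015,-0.0007,0.0112,0,0,0,0],[0.015,-0.0022,0.011,0,0,0,0],[0.015,-0.0036,0.0106,0,0,0,0],[0.015,-0.005,0.010,0,0,0,0],[0.015,-0.0063,0.0093,0,0,0,0]]]'
python3 -c "from h import *; ang()"
python3 -m crank '[[[0.015,-0.001,0.0015,0,0,0,0],[0.015,0,0,0,0,0,0]]]'
python3 - <<'E'
from h import *
ang(); snap("scene","s6.png");snap("top","t6.png")
a=cv2.imread("pics/s6.png")[120:290,190:370]; b=cv2.resize(a,None,fx=3.5,fy=3.5,interpolation=cv2.INTER_CUBIC);cv2.imwrite("pics/s6c.png",b)
E
```

```text
time_s: 6.82
tcp_pos: [505.0, -142.3, 60.5]
eef_rot: [0.261, 0.468, 0.831, -0.149]
ft_force: [-3.2, -6.3, 2.2]
width: 20.6
a 0.008 r 85.0 out 49.8 w 20.6 t 6.82 Ftool [-4.3 -6.   0.4]
time_s: 7.23
tcp_pos: [556.4, -127.9, 70.4]
eef_rot: [0.26, 0.467, 0.832, -0.15]
ft_force: [-7.8, -5.1, 5.5]
width: 20.6
a 0.658 r 85.4 out 49.6 w 20.6 t 7.23 Ftool [-3.4 -9.3 -4.3]
time_s: 7.4
tcp_pos: [559.6, -128.0, 71.7]
eef_rot: [0.261, 0.468, 0.831, -0.149]
ft_force: [-3.8, -4.3, 4.4]
width: 20.6
a 0.698 r 85.3 out 49.7 w 20.6 t 7.40 Ftool [-3.9 -5.5 -2.7]
```

View pics/s6c.png

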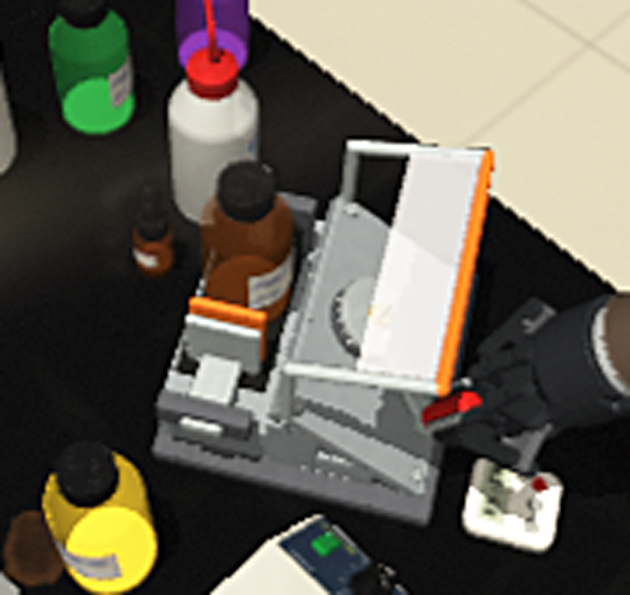

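```bash
python3 -m crank '[[[0.015,0.0066,-0.0092,0,0,0,0],[0.015,0.0053,-0.0102,0,0,0,0],[0.015,0.0039,-0.0109,0,0,0,0],[0.015,0.0023,-0.0114,0,0,0,0],[0.015,0.0008,-0.0116,0,0,0,0]]]'
python3 -m crank '[[[0.015,-0.0008,-0.0116,0,0,0,0],[0.015,-0.0023,-0.0114,0,0,0,0],[0.015,-0.0039,-0.0109,0,0,0,0],[0.015,-0.0053,-0.0102,0,0,0,0],[0.015,-0.006,-0.0082,0,0,0,0]]]'
python3 -c "from h import *; ang()"
python3 -m crank '[[[0.015,0,0,0,0,0,0]]]'
python3 -c "from h import *; ang()"
```

```text
time_s: 7.92
tcp_pos: [507.2, -141.0, 60.7]
eef_rot: [0.262, 0.468, 0.832, -0.146]
ft_force: [2.8, -5.0, -1.9]
width: 20.8
time_s: 8.33
tcp_pos: [467.9, -181.8, 70.8]
eef_rot: [0.26, 0.468, 0.832, -0.147]
ft_force: [1.3, -0.6, -3.5]
width: 20.4
a -0.654 r 84.6 out 49.9 w 20.4 t 8.33 Ftool [1.  0.8 3.6]
time_s: 8.42
tcp_pos: [467.3, -183.1, 71.3]
eef_rot: [0.26, 0.469, 0.831, -0.148]
ft_force: [0.1, -1.8, -2.5]
width: 20.8
a -0.672 r 84.6 out 49.9 w 20.8 t 8.42 Ftool [ 0.1 -0.8  3. ]
```

Forward swing 3.

```bash
python3 -m crank '[[[0.015,0.0063,0.0089,0,0,0,0],[0.015,0.0053,0.0102,0,0,0,0],[0.015,0.0039,0.0109,0,0,0,0],[0.015,0.0023,0.0114,0,0,0,0],[0.015,0.0008,0.0116,0,0,0,0]]]'
python3 -c "from h import *; ang()"
python3 -m crank '[[[0.015,-0.0008,0.0116,0,0,0,0],[0.015,-0.0023,0.0114,0,0,0,0],[0.015,-0.0039,0.0109,0,0,0,0],[0.015,-0.0053,0.0102,0,0,0,0],[0.015,-0.006,0.0085,0,0,0,0]]]'
python3 -c "from h import *; ang()"
python3 -m crank '[[[0.015,0,0,0,0,0,0]]]'
python3 -c "from h import *; ang()"
```

```text
time_s: 8.83
tcp_pos: [505.6, -141.9, 60.5]
eef_rot: [0.261, 0.468, 0.831, -0.149]
ft_force: [-2.5, -6.5, 2.1]
width: 20.6
a 0.016 r 85.0 out 49.8 w 20.6 t 8.83 Ftool [-4.7 -5.5  0.8]
time_s: 9.25
tcp_pos: [557.5, -127.9, 70.8]
eef_rot: [0.26, 0.468, 0.831, -0.15]
ft_force: [-6.4, -3.6, 4.7]
width: 21.0
a 0.672 r 85.3 out 49.7 w 21.0 t 9.25 Ftool [-2.6 -7.3 -4. ]
time_s: 9.33
tcp_pos: [559.6, -128.0, 71.8]
eef_rot: [0.262, 0.468, 0.831, -0.149]
ft_force: [-2.3, -5.2, 3.2]
width: 20.5
a 0.699 r 85.3 out 49.8 w 20.5 t 9.33 Ftool [-4.4 -4.7 -0.8]
```

```bash
python3 -m crank '[[[0.015,0.0066,-0.0092,0,0,0,0],[0.015,0.0053,-0.0102,0,0,0,0],[0.015,0.0039,-0.0109,0,0,0,0],[0.015,0.0023,-0.0114,0,0,0,0],[0.015,0.0008,-0.0116,0,0,0,0]]]'
python3 -m crank '[[[0.015,-0.0008,-0.0116,0,0,0,0],[0.015,-0.0023,-0.0114,0,0,0,0],[0.015,-0.0039,-0.0109,0,0,0,0],[0.015,-0.0053,-0.0102,0,0,0,0],[0.015,-0.006,-0.0082,0,0,0,0]]]'
python3 -m crank '[[[0.015,0,0,0,0,0,0]]]'
python3 -c "from h import *; ang()"
python3 -m crank '[[[0.015,0.0063,0.0089,0,0,0,0],[0.015,0.0053,0.0102,0,0,0,0],[0.015,0.0039,0.0109,0,0,0,0],[0.015,0.0023,0.0114,0,0,0,0],[0.015,0.0008,0.0116,0,0,0,0]]]'
python3 -c "from h import *; ang()"
```

```text
time_s: 9.75
tcp_pos: [506.6, -141.3, 60.7]
eef_rot: [0.262, 0.468, 0.831, -0.147]
ft_force: [4.9, -4.9, -2.6]
width: 20.8
time_s: 10.17
tcp_pos: [468.0, -181.3, 70.6]
eef_rot: [0.261, 0.468, 0.832, -0.147]
ft_force: [3.6, -1.5, -3.5]
width: 20.8
time_s: 10.25
tcp_pos: [467.5, -182.6, 71.2]
eef_rot: [0.261, 0.469, 0.831, -0.148]
ft_force: [1.8, -4.1, -3.8]
width: 21.0
a -0.666 r 84.7 out 49.9 w 21.0 t 10.25 Ftool [-1.5 -0.6  5.7]
time_s: 10.67
tcp_pos: [504.7, -142.4, 60.4]
eef_rot: [0.261, 0.469, 0.831, -0.15]
ft_force: [-0.4, -8.4, 2.6]
width: 20.7
a 0.005 r 85.1 out 49.8 w 20.7 t 10.67 Ftool [-7.2 -4.7  1.9]
```

```bash
python3 -m crank '[[[0.015,-0.0006,0.008,0,0,0,0],[0.015,-0.0014,0.008,0,0,0,0]]]'
python3 -c "from h import *; ang()"
python3 -m crank '[[[0.015,-0.0022,0.008,0,0,0,0],[0.015,-0.003,0.0078,0,0,0,0]]]'
python3 -c "from h import *; ang()"
python3 -m crank '[[[0.015,-0.0038,0.0074,0,0,0,0],[0.015,-0.0044,0.007,0,0,0,0]]]'
python3 -c "from h import *; ang()"
python3 -m crank '[[[0.015,-0.0035,0.005,0,0,0,0],[0.015,-0.001,0.001,0,0,0,0]]]'
python3 - <<'E'
from h import *
ang(); snap("scene","s7.png")
a=cv2.imread("pics/s7.png")[120:290,190:370]; b=cv2.resize(a,None,fx=3.5,fy=3.5,interpolation=cv2.INTER_CUBIC);cv2.imwrite("pics/s7c.png",b)
E
```

```text
time_s: 10.83
tcp_pos: [518.8, -135.3, 61.3]
eef_rot: [0.26, 0.468, 0.831, -0.15]
ft_force: [-4.0, -5.3, 3.3]
width: 20.5
a 0.191 r 85.1 out 49.7 w 20.5 t 10.83 Ftool [-3.9 -6.2 -1.3]
time_s: 11.0
tcp_pos: [533.7, -130.5, 63.7]
eef_rot: [0.26, 0.468, 0.831, -0.15]
ft_force: [-5.5, -2.6, 4.3]
width: 20.7
a 0.377 r 85.1 out 49.7 w 20.7 t 11.00 Ftool [-2.  -6.1 -3.9]
time_s: 11.17
tcp_pos: [548.9, -128.2, 67.9]
eef_rot: [0.259, 0.468, 0.832, -0.149]
ft_force: [-8.0, 0.4, 3.5]
width: 21.1
a 0.565 r 85.1 out 49.7 w 21.1 t 11.17 Ftool [ 1.6 -6.6 -5.5]
time_s: 11.33
tcp_pos: [557.2, -128.0, 70.8]
eef_rot: [0.259, 0.468, 0.832, -0.149]
ft_force: [-2.7, 0.2, 2.4]
width: 20.8
a 0.668 r 85.1 out 49.7 w 20.8 t 11.33 Ftool [-0.1 -2.2 -2.9]
```

View pics/s7c.png

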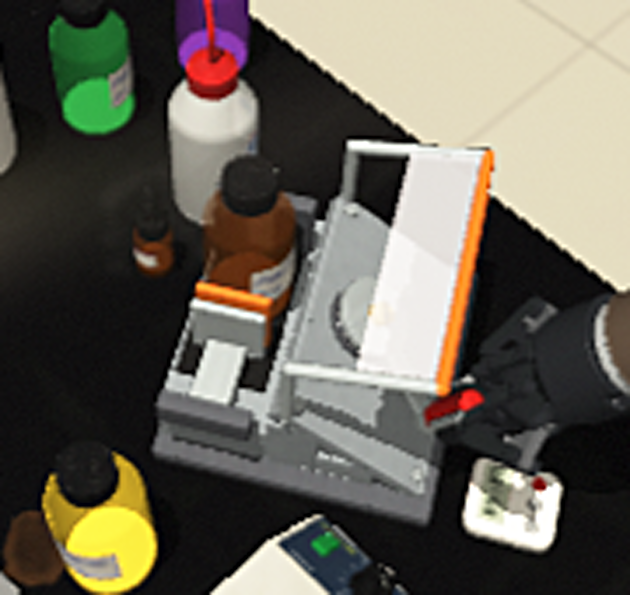

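```bash
python3 -m crank '[[[0.015,0.0062,-0.0092,0,0,0,0],[0.015,0.005,-0.0102,0,0,0,0],[0.015,0.0037,-0.0109,0,0,0,0],[0.015,0.0022,-0.0114,0,0,0,0],[0.015,0.0008,-0.0116,0,0,0,0]]]'
python3 -m crank '[[[0.015,-0.0008,-0.0116,0,0,0,0],[0.015,-0.0023,-0.0114,0,0,0,0],[0.015,-0.0039,-0.0109,0,0,0,0],[0.015,-0.0053,-0.0102,0,0,0,0],[0.015,-0.005,-0.007,0,0,0,0]]]'
python3 -m crank '[[[0.015,0,0,0,0,0,0]]]'
python3 -c "from h import *; ang()"
python3 -m crank '[[[0.015,0.0052,0.0075,0,0,0,0],[0.015,0.0045,0.0085,0,0,0,0]]]'
python3 -c "from h import *; ang()"
python3 -m crank '[[[0.015,0.0033,0.0085,0,0,0,0],[0.015,0.0025,0.0085,0,0,0,0]]]'
python3 -c "from h import *; ang()"
python3 -m crank '[[[0.015,0.0012,0.006,0,0,0,0],[0.015,0.0008,0.006,0,0,0,0]]]'
python3 -c "from h import *; ang()"
```

```text
time_s: 11.8
tcp_pos: [505.2, -142.2, 60.7]
eef_rot: [0.261, 0.468, 0.832, -0.147]
ft_force: [2.6, -2.1, -2.2]
width: 21.0
time_s: 12.22
tcp_pos: [467.7, -182.2, 71.0]
eef_rot: [0.26, 0.468, 0.831, -0.148]
ft_force: [1.8, -1.6, -3.2]
width: 20.8
time_s: 12.3
tcp_pos: [467.3, -183.0, 71.3]
eef_rot: [0.26, 0.469, 0.831, -0.148]
ft_force: [-1.1, 0.2, -2.3]
width: 21.0
a -0.671 r 84.6 out 49.9 w 21.0 t 12.30 Ftool [ 1.9 -0.8  1.5]
time_s: 12.47
tcp_pos: [477.1, -167.2, 65.3]
eef_rot: [0.26, 0.469, 0.831, -0.149]
ft_force: [-1.7, -1.1, -1.5]
width: 20.7
a -0.440 r 84.7 out 49.8 w 20.7 t 12.47 Ftool [ 0.8 -2.   1.3]
time_s: 12.63
tcp_pos: [489.5, -153.8, 61.8]
eef_rot: [0.26, 0.468, 0.831, -0.15]
ft_force: [-2.1, -1.7, 1.1]
width: 21.1
a -0.220 r 84.8 out 49.8 w 21.1 t 12.63 Ftool [-0.9 -2.6 -0.7]
time_s: 12.8
tcp_pos: [501.0, -144.9, 60.7]
eef_rot: [0.261, 0.468, 0.832, -0.147]
ft_force: [0.3, -2.1, -1.7]
width: 20.6
a -0.048 r 84.8 out 49.9 w 20.6 t 12.80 Ftool [-0.7 -0.9  2.5]
```

```bash
python3 -m crank '[[[0.015,0,0.004,0,0,0,0]]]'
python3 -c "from h import *; ang()"
python3 -m crank '[[[0.015,0,0.004,0,0,0,0]]]'
python3 -c "from h import *; ang()"
python3 -m crank '[[[0.015,-0.0003,0.004,0,0,0,0]]]'
python3 -c "from h import *; ang()"
python3 -m crank '[[[0.015,-0.0005,0.004,0,0,0,0]]]'
python3 -c "from h import *; ang()"
python3 -m crank '[[[0.015,-0.0006,0.004,0,0,0,0]]]'
python3 - <<'E'
from h import *
ang(); snap("scene","s8.png")
a=cv2.imread("pics/s8.png")[120:290,190:370]; b=cv2.resize(a,None,fx=3.5,fy=3.5,interpolation=cv2.INTER_CUBIC);cv2.imwrite("pics/s8c.png",b)
E
```

```text
time_s: 12.88
tcp_pos: [504.1, -142.9, 60.6]
eef_rot: [0.261, 0.468, 0.832, -0.148]
ft_force: [-2.9, -1.4, -0.5]
width: 20.8
a -0.005 r 84.8 out 49.8 w 20.8 t 12.88 Ftool [ 0.5 -3.2  0.2]
time_s: 12.97
tcp_pos: [506.2, -141.7, 60.5]
eef_rot: [0.26, 0.468, 0.832, -0.149]
ft_force: [-5.2, -3.3, 1.9]
width: 20.7
a 0.024 r 84.9 out 49.8 w 20.7 t 12.97 Ftool [-1.2 -6.2 -1.5]
time_s: 13.05
tcp_pos: [509.1, -140.1, 60.6]
eef_rot: [0.26, 0.468, 0.832, -0.149]
ft_force: [-1.9, 0.0, 1.8]
width: 20.7
a 0.063 r 84.9 out 49.8 w 20.7 t 13.05 Ftool [-0.2 -1.6 -2.1]
time_s: 13.13
tcp_pos: [514.1, -137.5, 61.1]
eef_rot: [0.26, 0.468, 0.832, -0.147]
ft_force: [0.3, -1.1, -2.8]
width: 20.8
a 0.129 r 84.8 out 49.9 w 20.8 t 13.13 Ftool [ 0.7 -0.3  2.9]
time_s: 13.22
tcp_pos: [518.1, -135.7, 61.5]
eef_rot: [0.261, 0.468, 0.832, -0.147]
ft_force: [-0.5, 0.5, -2.6]
width: 20.5
a 0.181 r 84.8 out 49.9 w 20.5 t 13.22 Ftool [ 2.1 -0.2  1.7]
```

View pics/s8c.png

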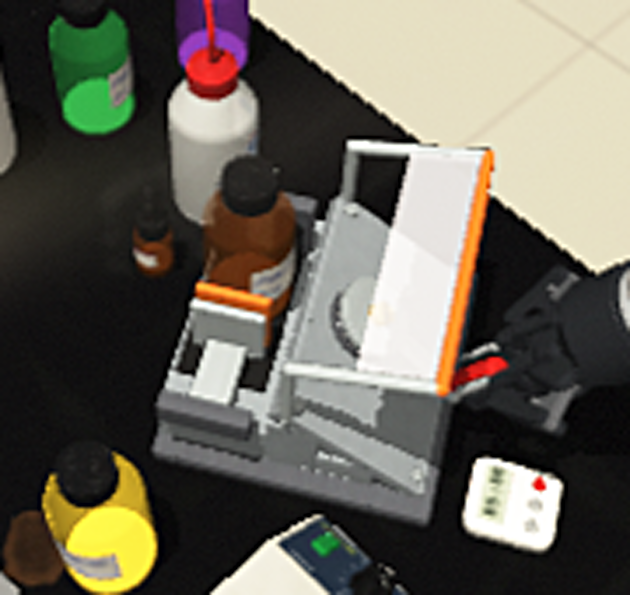

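```bash
for i in 1 2; do :; done
python3 -m crank '[[[0.015,-0.0005,0.002,0,0,0,0]]]' >/dev/null; python3 -c "from h import *; ang()"
python3 -m crank '[[[0.015,-0.0005,0.002,0,0,0,0]]]' >/dev/null; python3 -c "from h import *; ang()"
python3 -m crank '[[[0.015,-0.0005,0.002,0,0,0,0]]]' >/dev/null; python3 -c "from h import *; ang()"
python3 -m crank '[[[0.015,-0.0005,0.002,0,0,0,0]]]' >/dev/null; python3 -c "from h import *; ang()"
python3 -m crank '[[[0.015,-0.0006,0.002,0,0,0,0]]]' >/dev/null; python3 -c "from h import *; ang()"
python3 -m crank '[[[0.015,-0.0006,0.002,0,0,0,0]]]' >/dev/null; python3 -c "from h import *; ang()"
python3 -m crank '[[[0.015,-0.0007,0.002,0,0,0,0]]]' >/dev/null; python3 -c "from h import *; ang()"
python3 -m crank '[[[0.015,-0.0007,0.002,0,0,0,0]]]' >/dev/null; python3 -c "from h import *; ang()"
python3 -m crank '[[[0.015,-0.0008,0.002,0,0,0,0]]]' >/dev/null; python3 -c "from h import *; ang()"
python3 -m crank '[[[0.015,-0.0008,0.002,0,0,0,0]]]' >/dev/null; python3 -c "from h import *; ang()"
python3 -m crank '[[[0.015,-0.0009,0.002,0,0,0,0]]]' >/dev/null; python3 -c "from h import *; ang()"
python3 -m crank '[[[0.015,-0.0009,0.002,0,0,0,0]]]' >/dev/null; python3 -c "from h import *; ang()"
```

```text
a 0.203 r 84.8 out 49.8 w 20.5 t 13.35 Ftool [ 2.2 -0.   0.5]
a 0.223 r 84.8 out 49.9 w 20.6 t 13.43 Ftool [ 2.7 -0.7 -0.3]
a 0.247 r 84.8 out 49.9 w 21.0 t 13.52 Ftool [ 4.5  0.4 -0.6]
a 0.272 r 84.8 out 49.9 w 20.5 t 13.60 Ftool [ 3.4  0.5 -0. ]
a 0.294 r 84.8 out 49.8 w 21.1 t 13.68 Ftool [ 4.4 -1.1 -0.5]
a 0.312 r 84.8 out 49.8 w 20.8 t 13.77 Ftool [ 4.5 -2.6 -2.4]
a 0.330 r 84.8 out 49.7 w 21.0 t 13.85 Ftool [ 5.6 -4.2 -3.7]
a 0.346 r 84.8 out 49.7 w 20.8 t 13.93 Ftool [ 5.6 -4.8 -5.4]
a 0.375 r 84.8 out 49.8 w 20.5 t 14.02 Ftool [ 4.3  0.5 -2.3]
a 0.421 r 84.8 out 49.9 w 20.7 t 14.10 Ftool [5.3 2.  0.8]
a 0.453 r 84.8 out 49.9 w 20.6 t 14.18 Ftool [4.8 1.2 0.6]
a 0.481 r 84.8 out 49.9 w 20.6 t 14.27 Ftool [ 4.8  1.3 -0.5]
```

```bash
python3 -m crank '[[[0.015,-0.0015,0.0045,0,0,0,0]]]' >/dev/null; python3 -c "from h import *; ang()"
python3 -m crank '[[[0.015,-0.002,0.0045,0,0,0,0]]]' >/dev/null; python3 -c "from h import *; ang()"
python3 -m crank '[[[0.015,-0.0025,0.004,0,0,0,0]]]' >/dev/null; python3 -c "from h import *; ang()"
python3 -m crank '[[[0.015,-0.0005,0.001,0,0,0,0]]]' >/dev/null; python3 -c "from h import *; ang()"
python3 -m crank '[[[0.015,0.0062,-0.0092,0,0,0,0],[0.015,0.005,-0.0102,0,0,0,0],[0.015,0.0037,-0.0109,0,0,0,0],[0.015,0.0022,-0.0114,0,0,0,0],[0.015,0.0008,-0.0116,0,0,0,0]]]'
python3 -c "from h import *; ang()"
```

```text
a 0.530 r 85.0 out 49.8 w 20.7 t 14.35 Ftool [ 2.5 -1.4 -0.3]
a 0.597 r 85.1 out 49.8 w 20.5 t 14.43 Ftool [ 0.2 -0.7  1.2]
a 0.642 r 85.1 out 49.7 w 20.9 t 14.52 Ftool [ 1.7 -6.7 -4. ]
a 0.653 r 85.2 out 49.7 w 20.6 t 14.60 Ftool [ 1.  -5.2 -4.2]
time_s: 15.02
tcp_pos: [504.7, -142.5, 60.7]
eef_rot: [0.262, 0.468, 0.831, -0.147]
ft_force: [2.7, -3.2, -3.1]
width: 20.4
a 0.003 r 84.9 out 49.9 w 20.4 t 15.02 Ftool [-1.6  0.7  4.9]
```

```bash
python3 -m crank '[[[0.06,0,0,0,0,0,0],[0.06,0,0,0,0,0,0],[0.06,0,0,0,0,0,0],[0.06,0,0,0,0,0,0],[0.06,0,0,-0.02,0,0,0]]]'
python3 -m crank '[[[0.06,0,0,-0.035,0,0,0],[0.06,0,0,-0.035,0,0,0],[0.06,0,0,-0.03,0,0,0],[0.085,0,0,0,0,0,0],[0.085,0,0,0,0,0,0]]]'
python3 - <<'E'
from h import *
ang(); s=snap("wrist","w9.png")
a=cv2.imread("pics/w9.png")[110:310,160:410]; cv2.imwrite("pics/w9c.png",cv2.resize(a,None,fx=3,fy=3,interpolation=cv2.INTER_CUBIC))
E
```

```text
time_s: 15.43
tcp_pos: [496.9, -132.6, 74.5]
eef_rot: [0.26, 0.468, 0.831, -0.148]
ft_force: [-0.2, 0.1, -0.7]
width: 59.9
time_s: 15.85
tcp_pos: [469.7, -81.9, 160.5]
eef_rot: [0.263, 0.468, 0.831, -0.146]
ft_force: [1.0, -0.5, -0.0]
width: 81.1
a 0.021 r 85.0 out 171.8 w 81.1 t 15.85 Ftool [-0.8  0.5  0.5]
```

View pics/w9c.png

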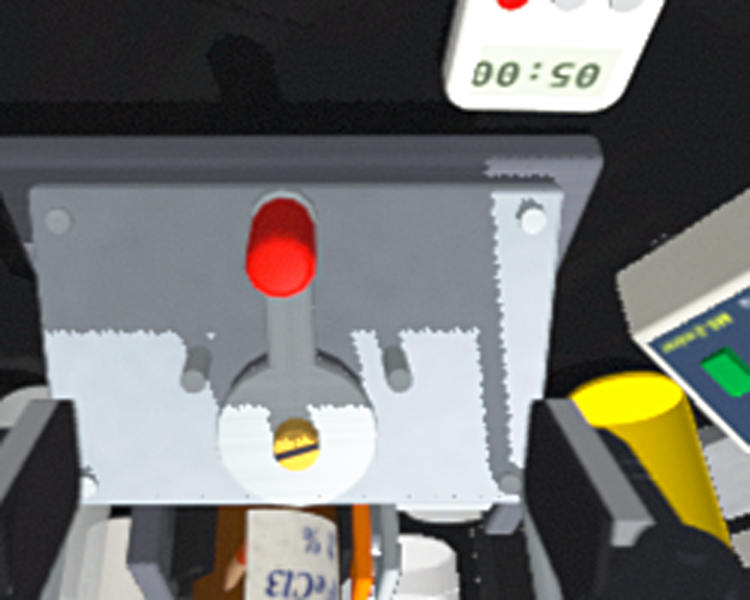

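```bash
cat >> h.py <<'E'
def slot(f,p,r,s):
    # slot angle on the bolt-head plane, clockwise from down-slope, seen from outside
    im=cv2.imread(f);w=wcam(s,p,r)
    h=cv2.cvtColor(im,cv2.COLOR_BGR2HSV).astype(int)
    u,v=proj(w,O+C@(np.array([-45,0,75.])+31*nC)).round().astype(int)
    y0,x0=v-15,u-15;sub=h[y0:v+15,x0:u+15]
    m=((sub[...,0]>=15)&(sub[...,0]<=32)&(sub[...,1]>120)&(sub[...,2]>110)).astype(np.uint8)
    c=max(cv2.findContours(m,0,1)[0],key=cv2.contourArea)
    hull=np.zeros_like(m);cv2.fillConvexPoly(hull,cv2.convexHull(c),1)
    d=(hull==1)&(sub[...,2]<130);ys,xs=np.where(d)
    P=[]
    pl=O+C@(np.array([-45,0,75.])+31*nC);N=C@nC
    for x,y in zip(xs,ys):
        o,dd=ray(w,(x+x0,y+y0));X=o+dd*((pl-o)@N)/(dd@N);q=C.T@(X-pl);P.append([q@dC,q[1]])
    P=np.array(P);W=np.linalg.svd(P-P.mean(0))[2][0]
    print("pix",len(P),"slot angle mod pi",np.arctan2(W[1],W[0])%np.pi)
E
python3 - <<'E'
from h import *
ang();p,r,o=cur();s=eyes.snapshot("wrist");cv2.imwrite("pics/w9b.png",s["color"][:,:,::-1])
slot("pics/w9b.png",p,r,s)
r0=r;p0=np.array([445.1,-81.4,178.6]); slot("pics/w2.png",p0,r0,s)
plan(tcp_for(grip(0.01,49)),RT)
E
```

```text
a 0.007 r 85.8 out 170.6 w 85.0 t 15.90 Ftool [-0.7  1.5 -0.1]
pix 22 slot angle mod pi 1.1523909742936962
pix 27 slot angle mod pi 2.9436870876755603
at [467.8 -83.  158. ] rot togo [-0.001 -0.002  0.001] rows 4
[-0.0004, 0.0003, 0.0302] [-0.0, -0.001, 0.0]
[-0.0004, 0.0003, 0.0302] [-0.0, -0.001, 0.0]
[-0.0004, 0.0003, 0.0302] [-0.0, -0.001, 0.0]
[-0.0004, 0.0003, 0.0302] [-0.0, -0.001, 0.0]
```

The slot has turned about 4.3–4.5 rad, which fits fully tight. I regrip for one confirming firm swing.

```bash
python3 -m crank '[[[0.06,0,0,0.03,0,0,0],[0.06,0,0,0.03,0,0,0],[0.06,0,0,0.03,0,0,0],[0.06,-0.001,0.001,0.03,0,0,0],[0.06,0,0,0,0,0,0]]]'
python3 -c "from h import *; ang()"
python3 -m crank '[[[0.015,0,0,0,0,0,0],[0.015,0,0,0,0,0,0],[0.015,0,0,0,0,0,0],[0.015,0,0,0,0,0,0]]]' 40
python3 -c "from h import *; ang()"
python3 -m crank '[[[0.015,-0.0008,-0.0116,0,0,0,0],[0.015,-0.0023,-0.0114,0,0,0,0],[0.015,-0.0039,-0.0109,0,0,0,0],[0.015,-0.0053,-0.0102,0,0,0,0],[0.015,0,0,0,0,0,0]]]'
python3 -c "from h import *; ang()"
```

```text
time_s: 16.37
tcp_pos: [501.2, -144.4, 54.2]
eef_rot: [0.256, 0.469, 0.832, -0.15]
ft_force: [-0.5, -0.3, -0.4]
width: 59.8
a -0.040 r 88.7 out 44.8 w 59.8 t 16.37 Ftool [ 0.2 -0.6  0.3]
time_s: 16.7
tcp_pos: [504.1, -142.0, 61.4]
eef_rot: [0.261, 0.468, 0.831, -0.148]
ft_force: [-1.5, -2.2, -0.6]
width: 20.9
a 0.001 r 85.0 out 50.9 w 20.9 t 16.70 Ftool [-0.6 -2.4  1.1]
time_s: 17.12
tcp_pos: [471.0, -174.9, 68.8]
eef_rot: [0.262, 0.469, 0.831, -0.148]
ft_force: [-1.6, 1.0, 2.6]
width: 20.8
a -0.564 r 84.9 out 50.7 w 20.8 t 17.12 Ftool [-0.1 -0.9 -3.1]
```

```bash
python3 -m crank '[[[0.015,0.006,0.0115,0,0,0,0],[0.015,0.0045,0.0125,0,0,0,0]]]' >/dev/null;python3 -c "from h import *; ang()"
python3 -m crank '[[[0.015,0.002,0.0125,0,0,0,0]]]' >/dev/null;python3 -c "from h import *; ang()"
python3 -m crank '[[[0.015,0.0005,0.0125,0,0,0,0]]]' >/dev/null;python3 -c "from h import *; ang()"
python3 -m crank '[[[0.015,-0.001,0.0125,0,0,0,0]]]' >/dev/null;python3 -c "from h import *; ang()"
python3 -m crank '[[[0.015,-0.0025,0.0125,0,0,0,0]]]' >/dev/null;python3 -c "from h import *; ang()"
python3 -m crank '[[[0.015,-0.004,0.0105,0,0,0,0]]]' >/dev/null;python3 -c "from h import *; ang()"
python3 -m crank '[[[0.015,-0.005,0.0095,0,0,0,0]]]' >/dev/null;python3 -c "from h import *; ang()"
python3 -m crank '[[[0.015,0,0,0,0,0,0]]]' >/dev/null;python3 -c "from h import *; ang()"
```

```text
a -0.259 r 85.1 out 50.6 w 20.5 t 17.28 Ftool [ -7.6 -12.5  -7.3]
a -0.095 r 85.1 out 50.7 w 20.8 t 17.37 Ftool [-1.3 -0.  -5.7]
a 0.049 r 85.3 out 50.6 w 21.0 t 17.45 Ftool [ -3.9 -12.7  -7.7]
a 0.201 r 85.4 out 50.7 w 20.7 t 17.53 Ftool [-5.9 -2.2 -3.7]
a 0.352 r 85.6 out 50.6 w 20.5 t 17.62 Ftool [ -6.4 -12.3  -7.2]
a 0.477 r 85.6 out 50.6 w 20.7 t 17.70 Ftool [-9.1 -6.2 -6.7]
a 0.615 r 85.7 out 50.6 w 20.9 t 17.78 Ftool [-6.9 -9.1 -4.1]
a 0.629 r 85.6 out 50.6 w 21.0 t 17.87 Ftool [-7.2 -6.3 -6.3]
```

Peaks of about 12.5 N at every tooth (a = -0.26, 0.05, 0.35) mean it is clicking over, so the bolt is tight. Ease back, release, and leave along the tool axis.

```bash
python3 -m crank '[[[0.015,0.006,-0.0092,0,0,0,0],[0.015,0.005,-0.0102,0,0,0,0],[0.015,0.004,-0.0109,0,0,0,0],[0.015,0,0,0,0,0,0]]]'
python3 -c "from h import *; ang()"
python3 -m crank '[[[0.06,0,0,0,0,0,0],[0.06,0,0,0,0,0,0],[0.06,0,0,0,0,0,0],[0.06,0,0,0,0,0,0],[0.06,0,0,-0.02,0,0,0]]]'
python3 -m crank '[[[0.06,0,0,-0.035,0,0,0],[0.06,0,0,-0.035,0,0,0],[0.06,0,0,-0.03,0,0,0],[0.06,0,0,0,0,0,0],[0.06,0,0,0,0,0,0]]]'
python3 - <<'E'
from h import *
ang();p,r,o=cur();s=eyes.snapshot("wrist");cv2.imwrite("pics/w10.png",s["color"][:,:,::-1])
slot("pics/w10.png",p,r,s)
a=cv2.imread("pics/w10.png")[110:310,100:400]; cv2.imwrite("pics/w10c.png",cv2.resize(a,None,fx=2.6,fy=2.6,interpolation=cv2.INTER_CUBIC))
E
```

```text
time_s: 18.2
tcp_pos: [520.3, -133.7, 62.0]
eef_rot: [0.265, 0.47, 0.828, -0.151]
ft_force: [1.0, -9.0, 7.5]
width: 20.7
a 0.215 r 85.6 out 50.7 w 20.7 t 18.20 Ftool [-11.   -3.8  -1.5]
time_s: 18.62
tcp_pos: [512.2, -120.3, 72.3]
eef_rot: [0.258, 0.468, 0.832, -0.149]
ft_force: [-0.3, 0.6, -0.1]
width: 60.2
time_s: 19.03
tcp_pos: [485.4, -69.7, 158.3]
eef_rot: [0.262, 0.467, 0.832, -0.146]
ft_force: [-0.7, -0.5, 0.5]
width: 60.1
a 0.240 r 90.6 out 171.4 w 60.1 t 19.03 Ftool [-0.3 -0.8 -0.4]
pix 17 slot angle mod pi 1.6018782075172715
```

View pics/w10c.png

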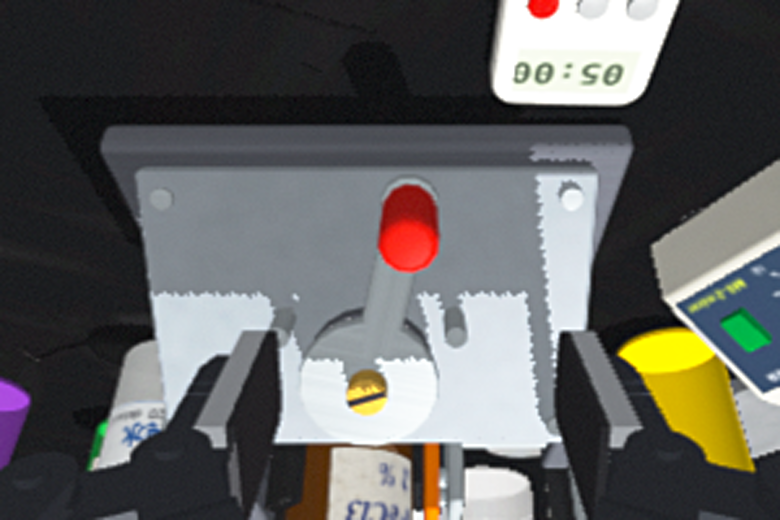

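```bash
python3 - <<'E'
import cv2,numpy as np
o=[]
for f,(u,v) in (("w2",(277,248)),("w9b",(258,258)),("w10",(241,261))):
    a=cv2.imread(f"pics/{f}.png")[v-14:v+14,u-14:u+14];o.append(cv2.resize(a,(260,260),interpolation=cv2.INTER_CUBIC))
cv2.imwrite("pics/slots.png",np.hstack(o))
E
```

```text
(no output)
```

View pics/slots.png

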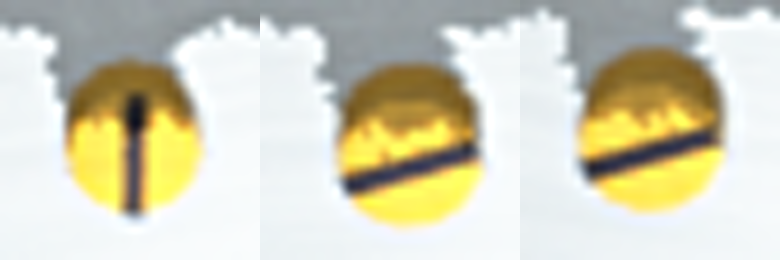

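The slot is the same before and after the firm swing (14.8° vs 15.8° in the image), so the bolt turns no further. I back off a bit more and check the scene.

```bash
python3 -m crank '[[[0.06,0.01,0,-0.035,0,0,0],[0.06,0.01,0,-0.035,0,0,0],[0.06,0.01,0,-0.035,0,0,0],[0.06,0,0,0,0,0,0],[0.06,0,0,0,0,0,0]]]'
python3 - <<'E'
from h import *
for n,b in (("scene",(120,290,190,370)),("top",(140,265,160,350))):
    s=snap(n,n+"9.png");y0,y1,x0,x1=b
    A=[cv2.imread(f"pics/{n}{k}.png")[y0:y1,x0:x1] for k in (0,9)]
    cv2.imwrite(f"pics/{n}cmp.png",cv2.resize(np.hstack(A),None,fx=2.1,fy=2.1,interpolation=cv2.INTER_CUBIC))
T=snap("top");S=snap("scene")
E
```

```text
time_s: 19.5
tcp_pos: [440.8, 2.4, 225.5]
eef_rot: [0.261, 0.467, 0.832, -0.147]
ft_force: [-0.9, 0.3, -0.1]
width: 60.1
```

View pics/scenecmp.png

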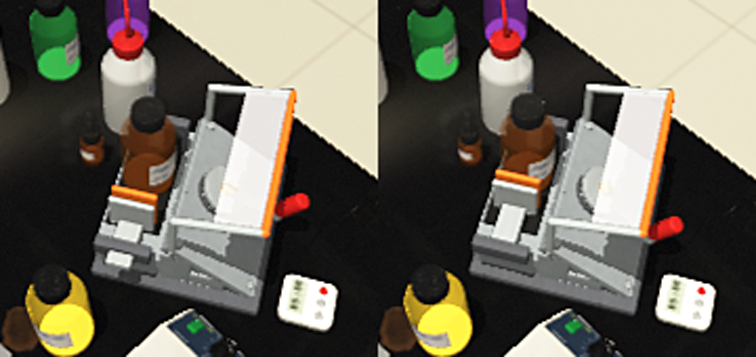

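View pics/topcmp.png

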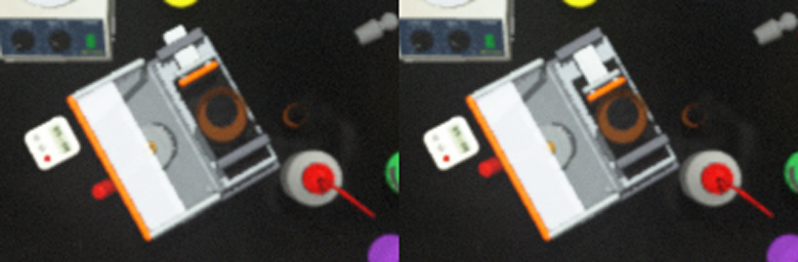

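The before/after pictures show the jaw pressed against the amber bottle, which stands upright. The wash bottle, timer and dropper have not moved, and the lever is released.

```bash
python3 -c "
from station import manip,observe
print(manip.sign_off(), observe()['time_s'])"
```

```text
the job is handed in; nothing more can be done
the job is handed in; nothing more can be done
```

The amber bottle is clamped tight and the job is handed in, at about 19.6 s of the 64 s allowed. I gripped the red handle with the tool tilted 35° and made four tightening swings. Two more swings then checked that the bolt would go no further, and I let go and left along the tool axis.

**Last checks**
- **Bolt tight:** in the last swing the handle clicked over each tooth at about 12.5 N. The slot in the bolt head showed the same angle before and after that swing, about 15° in the image. Altogether it had turned roughly 4.4 rad.
- **Jaw and bottle:** the jaw is against the bottle in the scene and top views, and the bottle stands upright.
- **Bystanders:** the wash bottle, timer and dropper bottle look unmoved in both views. The gripper was touching nothing when I handed in.

**Checks that disagreed**
- My automatic slot measurement gave 1.15 and then 1.60 rad before and after the last swing. It had only about 20 pixels to work with, so I relied on the enlarged crops, where the slot matches.
- During the slow fifth swing the clicks measured only about 6 N. The firm sixth swing gave the expected 12 N or so.

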